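Change over a vial: reject the old one, poise the fresh one over its well

TASK

Take the yellow-capped reject vial out of the metal vial block and drop it into the wire basket. Then pick up the fresh white-capped vial that stands alone on the bench, carry it over the long white carton, and stop with it hovering upright, centred about a centimetre above the well that the reject left empty, without letting it touch the block; the job finishes while you hold it still there. Do not disturb the white-capped vial that stays in the block, the carton or the stack of dishes.

Things in the scene. Friction and masses are not known exactly. Their poses are not given: they have to be found in the camera images.
- reject_vial_mid (a point): yellow-capped glass vial, the reject, 63 mm tall; round body 28 mm across, cap 31 mm across forming its upper 14 mm. Stands upright in one of the two wells of the vial block, its underside 16 mm below the block's top. The point is its centre, half-way up (31.5 mm above its underside, so only 15.5 mm above the block's top: grasp it by the cap, whose middle is 24 mm above this point); z along the vial, towards the cap. About 30 g
- fresh_vial_mid (a point): white-capped glass vial, the fresh one, same shape and size as the reject (63 mm tall, body 28 mm, cap 31 mm across over the upper 14 mm), standing upright alone on the bench beyond the long carton. The point is its centre, 31.5 mm above its underside; z along the vial, towards the cap. About 30 g
- good_vial_mid (a point): white-capped glass vial, same shape and size, standing in the other well of the vial block, where it must stay. The point is its centre, half-way up
- vial_block: fixed aluminium vial block with a black foot plate, 138 x 72 mm at the foot, 130 x 64 mm above, 40 mm high. Origin at the centre of its underside, z up, x along its long side, on which the two wells lie
- well_0 (a point): centre of the mouth (at the block's top, 40 mm above the bench) of one well: a round blind hole 34 mm across and 16 mm deep, 32 mm from the block's centre towards the block's -x; axes as the block's. It may hold either the reject or the good vial
- well_1 (a point): centre of the mouth of the other well, the same, 32 mm from the block's centre towards the block's +x
- basket_floor (a point): centre of the inner floor (3 mm above the bench) of the fixed wire reject basket with a red tag; 130 mm along its x, 160 mm along its y, walls 4 mm thick, open above, rim 55 mm above the bench; axes along its sides, z up
- carton_mid (a point): centre of the long white carton, loose, 62 mm (its x) by 300 mm (its y) by 55 mm high, lying on the bench between the fresh vial and the block; the point is 27.5 mm above the bench
- dishes_mid (a point): centre of a loose taped stack of three clear round dishes, 63 mm across, 38 mm high; a bystander
There are look-alikes about, which are no part of the job. What is shaped like the part that bears good_vial_mid but green or turquoise is not meant.

How it is judged:
By the outcome, as a careful person would: the job done as asked, in the order asked, and still so for the second after the job is handed in, while the arm keeps its last pose, push and grip.
It also fails if it takes over 56 s, if anything falls off the work surface, if the arm or the gripper's body presses on something with over 40 N, if the wrist force passes 120 N, or if a joint passes its speed limit or range.

ROBOT

A 6-joint arm with a two-finger parallel gripper is mounted at the origin on a cart in front of the work surface, level with it; the furniture and walls round the work are solid. World frame = base frame: x ahead of the robot, y to its left, z up, the work surface at z = 0. Lengths are in m, angles in rad, forces in N, time in s.
With the tool pointing down it reaches from about 0.4 to 0.825 m from the base axis. Payload 7 kg.
Tool frame: the origin (TCP) lies on the front face of the gripper's body, between the roots of the fingers; the fingertips stand arm.tip_reach ahead of it and the grasp point (between the pads) lies 54 mm ahead of it (arm.tip_reach is the distance from the TCP to the fingertips, in m); z points along the fingers, y is the line along which they close (so a half turn about z gives the same grasp; the last joint's range is limited). The gripper opens to 85 mm and grips with 20 to 120 N. Pads are 22 mm wide; open, the fingers measure 114 mm over their backs; the gripper's body (76 mm by 85 mm) begins 54 mm behind the grasp point. The pads swing forward as they close: fully open they stand 13 mm farther back than shut.
Start: joints at [1.432, 0.359, 0.012, 0, -1.224, -0.288], TCP at [0.279, 0.614, 0.304] pointing down, gripper open.
Joint ranges: [-3.07, 3.07], [-1.43, 2.12], [-1.02, 1.25], [-3.03, 1.67], [-3.05, -0], [-3.03, 3.03]. Speed limits (rad/s): [2.39, 2.39, 3.01, 3.14, 3.14, 3.14].

INTERFACE

Orientations are given as [roll, pitch, yaw] about the fixed x, y, z axes, in that order (R = Rz(yaw) Ry(pitch) Rx(roll)).
In Python, from bench import get_obs, cams, workorder, arm gives the robot as it stands.
- The arm moves only by the tool apply_moves, never from a script. Its argument "moves" is a list of rows, each an object of numbers: "ax", "ay", "az": the turn, a rotation vector about the tool's x, y, z normalised to -1 to 1, where 1 is 8 degrees; "x", "y", "z": the shift along the tool's x, y, z normalised to -1 to 1, where 1 is 0.05 m; "jaw": the closure, from 0 (fully open) to 1 (shut). In form: [{"ax": .., "ay": .., "az": .., "x": .., "y": .., "z": .., "jaw": ..}, ...]. A call has exactly 8 rows; each row shifts and turns the commanded pose from where the row before left it, along the tool's axes as they then stand; what a row does not reach is not made up. A row lasts 1/10 s, in which the tool goes at most 50 mm and 8.59 degrees, less where a joint would pass 70% of its speed; a pose out of reach is approached as far as the arm can. A call with a number of a shift or a turn outside -1 to 1 is refused whole. A call with a gripper value outside its range is refused whole. The fingers move at their own pace and stop on an object; "force" is the grip in N (left out, the last holds). Time passes only in rows, so rows that do not move let the fingers close, or fill a call up. It gives the time, the measured TCP pose, the force, the opening and the grip force at its end, in the units of the state.
- get_obs(): the state, without advancing time (a new reading comes with each control period).
- cams.get_image(name): name is "scene" or "top"; returns a dict with "pixels" (384x512x3 uint8, red, green, blue), "fx", "fy", "cx", "cy" (pixels), "k1" (the pictures are not rectified: a ray, as slopes to the right and down, at radius r is drawn at 1 + k1 r^2 times it, then the intrinsics apply), "world_from_camera" (4x4, takes a point from camera to world coordinates). Camera axes: x right, y down, z forward; pixel columns grow to the right and rows downward; lengths in m; the calibration is good to about 2 mm. A picture is of the moment at which its call begins. There is no depth.
- workorder.sign_off(): hands the job in; it is judged then, once.
Trained networks look in a picture, given as the dict that the camera call returned (one of the last four; its "shot" number tells which), for a name from the list of things; names that differ only in an ending like _2 or _b are one class to them, and where a whole thing is asked for, a point or a joint stands for the part that bears it (a point fixed in the world has none). Each returns a list of dicts, best first, with "confidence" (0 to 1); they miss things now and then, are a little off and sometimes report something else, mostly with a low value. They report only what shows in the picture. A call takes as long as a camera call. They do not tell look-alikes from the thing itself.
- cams.silhouettes(picture, query): "region" (384x512 bool, what is visible of it) and "bbox" ([centre column, centre row, width, height] in pixels, round what is visible of it).
The state is a dict: "t": time; "qpos": joint angles; "joint_velocities": joint speeds; "joint_torque": joint torques, N m; "eef_pos": TCP position; "tcp_rot": TCP orientation; "contact_force": force on the tool from outside, world axes, zero at the start; "wrist_torque": the same for the moment, N m; "opening": opening from 0.0 (shut) to 1.0 (fully open); "finger_force": force on a finger pad.
Only numpy, scipy, OpenCV 4.12 (cv2) and the standard library are available. Lean on these libraries where they do the work, as an engineer would, in place of code of your own. Each camera call takes 0.05 s, during which the arm holds its last target. There are 200 camera calls.

## Working session

There is one attempt and no reset: what is moved stays moved. The work goes in short steps, Python scripts to look and compute and a tool call to move; the robot and the scene stay as the last step left them, time stands still between calls to the robot, and variables do not carry over. Pictures are saved under pics/ and viewed, at most 10 in all, crops included, and the job is handed in when it is done.

Besides the shell and the picture viewer there is one more tool, called after "Request:" as name([rows], argument=value, ...), one row to a line, values as JSON. apply_moves: Moves the arm, as the interface text tells. Scaled input: -1 to 1 covers 0.05 m each way for a shift and 8 degrees each way for a turn. Its arguments: {"type":"object","properties":{"moves":{"type":"array","items":{"type":"object","properties":{"ax":{"type":"number"},"ay":{"type":"number"},"az":{"type":"number"},"x":{"type":"number"},"y":{"type":"number"},"z":{"type":"number"},"jaw":{"type":"number"}}}},"force":{"type":"number"}},"required":["moves"]}

```bash
mkdir -p pics; ls
python3 - <<'E'
from bench import get_obs, cams, workorder, arm
import cv2
print(get_obs()); print(arm.tip_reach)
for n in("scene","top"):
    p=cams.get_image(n)
    cv2.imwrite(f"pics/{n}0.png",cv2.resize(p["pixels"][:,:,::-1],(800,600)))
    print(n,p["fx"],p["fy"],p["cx"],p["cy"],p["k1"],p["world_from_camera"].round(4).tolist())
    for q in["reject_vial_mid","fresh_vial_mid","vial_block","basket_floor","carton_mid","dishes_mid"]:
        print(q,[(round(d["confidence"],2),[round(float(v)) for v in d["bbox"]]) for d in cams.silhouettes(p,q)][:5])
E
```

```text
pics
{'t': 0.0, 'qpos': array([ 1.43210501e+00,  3.59376615e-01,  1.10444601e-02, -3.10238636e-04,
       -1.22409630e+00, -2.88117299e-01]), 'joint_velocities': array([-0.00136592,  0.00025892, -0.00242421, -0.00098273, -0.00051546,
       -0.00113454]), 'joint_torque': array([ 1.45966519e-04, -5.83330286e+01,  2.93417001e+01,  6.93663195e+00,
       -5.80288412e-03, -1.09163119e-05]), 'eef_pos': array([0.27929291, 0.61410916, 0.30297115]), 'tcp_rot': array([ 3.13994493e+00, -1.84183152e-04, -4.26914123e-01]), 'contact_force': array([-0.67046266,  0.30730154,  0.63398847]), 'wrist_torque': array([ 0.04781048,  0.04474568, -0.01173161]), 'finger_force': 0.0, 'opening': 0.9989505564220227}
0.0726
scene 479.0383924138937 479.0383924138937 260.89248518995566 194.31658584903437 -0.17372330176167428 [[0.4881, -0.6731, 0.5555, -0.3303], [-0.8727, -0.367, 0.3221, -0.4708], [-0.013, -0.642, -0.7666, 1.1861], [0.0, 0.0, 0.0, 1.0]]
reject_vial_mid []
fresh_vial_mid [(0.71, [358, 256, 11, 17])]
vial_block [(0.81, [178, 163, 37, 38])]
basket_floor [(0.94, [227, 181, 61, 52])]
carton_mid [(0.64, [291, 211, 55, 86]), (0.4, [178, 163, 37, 37])]
dishes_mid [(0.71, [372, 301, 24, 31])]
top 388.5644787392051 388.5644787392051 253.29189557271252 192.58089713995034 -0.07486734203202644 [[-0.0123, -0.9941, 0.1076, 0.3235], [-0.9999, 0.0125, 0.0014, -0.0308], [-0.0028, -0.1076, -0.9942, 1.584], [0.0, 0.0, 0.0, 1.0]]
reject_vial_mid [(0.54, [161, 198, 9, 8]), (0.54, [331, 206, 10, 6])]
fresh_vial_mid []
vial_block [(0.6, [163, 190, 17, 39]), (0.19, [353, 232, 17, 12])]
basket_floor [(0.69, [208, 185, 45, 37])]
carton_mid [(0.7, [271, 189, 17, 75])]
dishes_mid [(0.53, [351, 231, 16, 11])]
```

View pics/scene0.png

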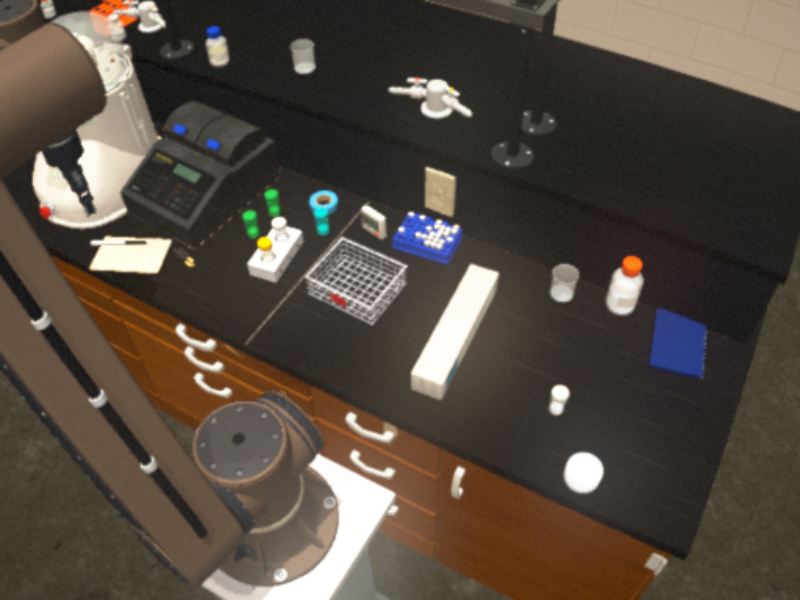

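View pics/top0.png

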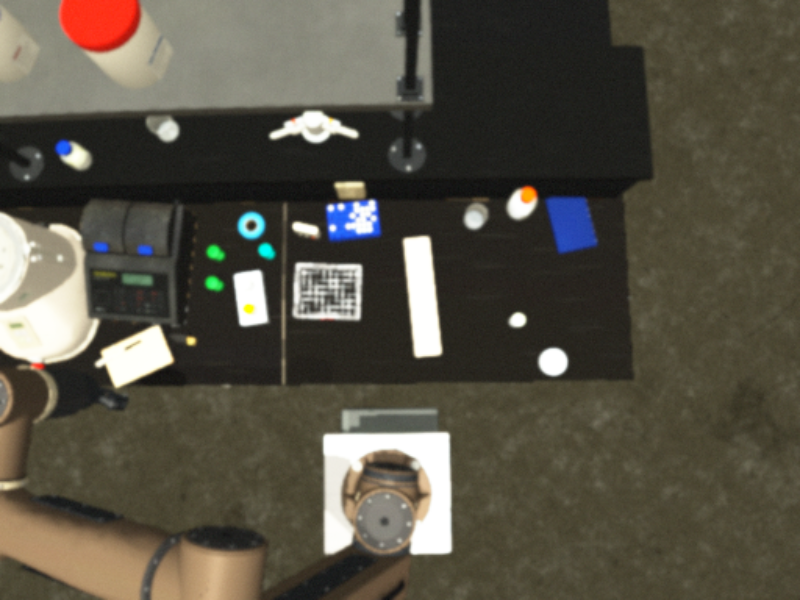

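The scene picture shows the yellow-capped reject at (265,243) and the white-capped good vial at (279,225) in the block (250–300, 225–280). The basket is at (357,280), the carton at (455,330), the lone white-capped vial at (559,397) and the dishes at (583,472). The look-alikes are green vials at (250,220) and (272,200) and a turquoise one at (322,220). None of them is in the block or alone beyond the carton, so they aren't meant. I'll confirm in one enlarged crop.

```bash
cat > h.py <<'E'
from bench import get_obs, cams, workorder, arm
import numpy as np, cv2
def ray(p,u,v):
    d=np.array([(u-p["cx"])/p["fx"],(v-p["cy"])/p["fy"]]);s=d.copy()
    for _ in range(20): s=d/(1+p["k1"]*(s@s))
    T=p["world_from_camera"]; return T[:3,3],T[:3,:3]@np.r_[s,1]
def at(p,u,v,z):
    o,d=ray(p,u,v); return (o+d*(z-o[2])/d[2])[:2]
def proj(p,P):
    T=p["world_from_camera"]; c=(np.atleast_2d(P)-T[:3,3])@T[:3,:3]; s=c[:,:2]/c[:,2:]
    s=s*(1+p["k1"]*(s**2).sum(1,keepdims=True))
    return s*[p["fx"],p["fy"]]+[p["cx"],p["cy"]]
def crop(p,c0,r0,w,h,k): return cv2.resize(p["pixels"][r0:r0+h,c0:c0+w,::-1],(w*k,h*k),interpolation=cv2.INTER_NEAREST)
E
python3 - <<'E'
from h import *
S=cams.get_image("scene");T=cams.get_image("top")
np.save("S.npy",S,allow_pickle=True);np.save("T.npy",T,allow_pickle=True)
a=crop(S,150,115,80,60,5);b=crop(S,340,240,80,60,5);c=crop(T,130,150,80,60,5);d=crop(T,300,190,80,60,5)
cv2.imwrite("pics/crop.png",np.vstack([np.hstack([a,b]),np.hstack([c,d])]))
for n,p in(("S",S),("T",T)):
    h=cv2.cvtColor(p["pixels"],cv2.COLOR_RGB2HSV)
    m=((h[...,0]>18)&(h[...,0]<34)&(h[...,1]>150)&(h[...,2]>130)).astype(np.uint8)
    k,_,st,ce=cv2.connectedComponentsWithStats(m)
    for i in range(1,k):
        if st[i,4]>8: print(n,"yellow",st[i],ce[i].round(1),at(p,*ce[i],.080).round(4))
    w=((h[...,1]<70)&(h[...,2]>110)).astype(np.uint8)
    k,_,st,ce=cv2.connectedComponentsWithStats(w)
    for i in range(1,k):
        if 15<st[i,4]<3000 and st[i,0]>130 and st[i,1]>110: print(n,"white",st[i],ce[i].round(1),at(p,*ce[i],.05).round(3))
    for q,z in[("vial_block",.02),("basket_floor",.027),("carton_mid",.03),("dishes_mid",.019)]:
        s=cams.silhouettes(p,q)
        if s:
            r=s[0]["region"];yx=np.argwhere(r)[:,::-1].astype(np.float32)
            print(n,q,at(p,*yx.mean(0),z).round(3),"corners z0.04/.055",[at(p,*x,{"vial_block":.04}.get(q,.055)).round(3).tolist() for x in cv2.boxPoints(cv2.minAreaRect(yx))])
E
```

```text
S yellow [164 151  10   9  63] [168.6 155.3] [0.4719 0.3405]
S white [202 124  11   7  21] [207.5 126.7] [0.675 0.325]
S white [230 130  17  23 195] [239.3 140.7] [0.667 0.189]
S white [158 138  36  43 815] [176.3 160.4] [0.487 0.325]
S white [266 140  28  20 261] [279.8 149.8] [0.694 0.046]
S white [ 191  151   70   57 1713] [227.9 179.4] [0.497 0.129]
S white [ 263  168   57   88 2181] [290.3 211.6] [ 0.476 -0.104]
S white [352 169  18  24 343] [360.5 180.5] [ 0.695 -0.244]
S white [388 171  24  31 495] [398.7 187.3] [ 0.727 -0.362]
S white [351 246  14  20 194] [357.2 255. ] [ 0.428 -0.34 ]
S white [221 264  32  19 183] [235.2 274.9] [ 0.209 -0.072]
S white [140 288  39  19  94] [158.9 301.6] [0.04  0.063]
S white [224 288  29  19 164] [237.1 298.4] [ 0.15  -0.113]
S white [361 289  26  27 549] [373. 302.] [ 0.311 -0.434]
S white [168 293   5   4  16] [169.8 294.4] [0.072 0.05 ]
S white [289 298   9  21 115] [292.6 308. ] [ 0.196 -0.254]
S white [160 303  35  39 203] [181.  328.6] [ 0.006 -0.032]
S white [413 354  14  14 111] [419.8 360.1] [ 0.215 -0.599]
S vial_block [0.494 0.329
[... 1073 characters left out ...]
] [0.505 0.343]
T white [180 192   3  24  43] [180.8 203.3] [0.45 0.26]
T white [325 200  12  10  93] [330.8 204.5] [ 0.438 -0.336]
T white [344 222  20  19 290] [353.6 231.1] [ 0.332 -0.423]
T white [242 309  13   3  19] [247.7 310.4] [ 0.031 -0.001]
T vial_block [0.503 0.338] corners z0.04/.055 [[0.566, 0.39], [0.577, 0.312], [0.441, 0.29], [0.43, 0.367]]
T basket_floor [0.524 0.142] corners z0.04/.055 [[0.587, 0.235], [0.585, 0.059], [0.445, 0.06], [0.447, 0.234]]
T carton_mid [ 0.504 -0.096] corners z0.04/.055 [[0.65, -0.046], [0.657, -0.115], [0.356, -0.143], [0.349, -0.076]]
T dishes_mid [ 0.33  -0.429] corners z0.04/.055 [[0.36, -0.388], [0.359, -0.452], [0.3, -0.45], [0.301, -0.386]]
```

View pics/crop.png

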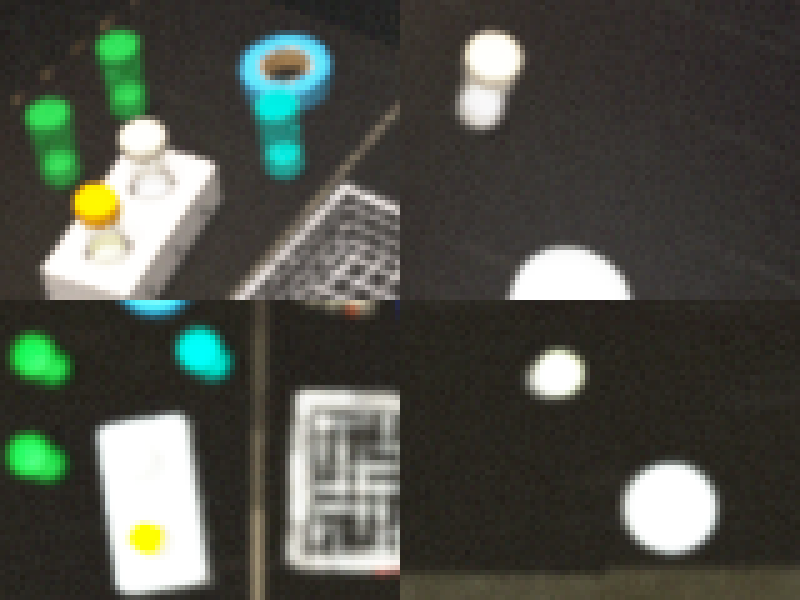

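The crop confirms both. The yellow cap is at scene px (169,156), in the block's nearer well, with the white-capped good vial beside it. The lone white-capped vial is at scene px (358.6,251.6) and top px (331.3,204.4), near the white dishes. Next I'll fit the block's pose and refine the vial positions.

Run:
```python
from h import *
from scipy.optimize import minimize
S=np.load("S.npy",allow_pickle=True).item();T=np.load("T.npy",allow_pickle=True).item()
def white(p,seed):
    h=cv2.cvtColor(p["pixels"],cv2.COLOR_RGB2HSV);_,l,st,_=cv2.connectedComponentsWithStats(((h[...,2]>100)&((h[...,1]<80)|((h[...,0]>15)&(h[...,0]<35)))).astype(np.uint8))
    return l==l[seed[1],seed[0]]
def cyl(x,y,z0,z1,r): 
    a=np.linspace(0,6.28,24); return np.vstack([np.c_[x+r*np.cos(a),y+r*np.sin(a),0*a+z] for z in(z0,z1)])
def ren(p,parts):
    m=np.zeros((384*4,512*4),np.uint8)
    for P in parts:
        q=cv2.convexHull(((proj(p,P)+.5)*4-.5).astype(np.float32)); cv2.fillPoly(m,[np.round(q*16).astype(np.int32)],1,shift=4)
    return m.reshape(384,4,512,4).mean((1,3))
def box(x,y,a):
    c,s=np.cos(a),np.sin(a);return np.array([[x+c*u-s*v,y+s*u+c*v,z] for u in(-.065,.065) for v in(-.032,.032) for z in(.006,.04)])
Ms,Mt=white(S,(175,165)),white(T,(160,185)); 
def f(b,views):
    x,y,a=b;w=.032*np.array([np.cos(a),np.sin(a)])
    parts=[box(x,y,a)]+[cyl(x+s*w[0],y+s*w[1],.073,.087,.0155) for s in(1,-1)]
    return sum(np.abs(ren(p,parts)-M).sum() for p,M in views)
for n,v in(("S",[(S,Ms)]),("T",[(T,Mt)]),("ST",[(S,Ms),(T,Mt)])):
    r=minimize(f,[.504,.343,.16],args=(v,),method="Nelder-Mead",options=dict(initial_simplex=[[.504,.343,.16],[.512,.343,.16],[.504,.351,.16],[.504,.343,.22]],xatol=1e-4))
    x,y,a=r.x;print(n,r.x.round(4),round(r.fun,1),"wells",(x-.032*np.cos(a)).round(4),(y-.032*np.sin(a)).round(4),(x+.032*np.cos(a)).round(4),(y+.032*np.sin(a)).round(4))
Fs,Ft=white(S,(358,250)),white(T,(331,204))
def g(b,v): return sum(np.abs(ren(p,[cyl(*b,0,.049,.014),cyl(*b,.049,.063,.0155)])-M).sum() for p,M in v)
for n,v in(("S",[(S,Fs)]),("T",[(T,Ft)])):
    r=minimize(g,[.435,-.338],args=(v,),method="Nelder-Mead",options=dict(initial_simplex=[[.435,-.338],[.441,-.338],[.435,-.332]],xatol=1e-4));print("fresh",n,r.x.round(4),round(r.fun,1))
print("fresh cap S,T",at(S,358.6,251.4,.056),at(T,331.3,204.3,.06),"good S",at(S,178.4,142.6,.08),"greens",at(T,137,181,.05),at(T,137,161,.05))
```

```text
S [0.5032 0.3431 0.1343] 50.8 wells 0.4715 0.3388 0.5349 0.3474
T [0.5068 0.3486 0.1548] 95.5 wells 0.4752 0.3437 0.5384 0.3535
ST [0.5048 0.3448 0.1299] 174.7 wells 0.4731 0.3407 0.5365 0.349
fresh S [ 0.4377 -0.3379] 18.2
fresh T [ 0.44   -0.3381] 25.6
fresh cap S,T [ 0.43742022 -0.33971885] [ 0.43822864 -0.33552092] good S [0.53620821 0.34690891] greens [0.54227128 0.43768394] [0.62384376 0.43953847]
```

Request:
apply_moves([
  {"az": -0.8},
  {"az": -0.8},
  {"az": -0.8},
  {"az": -0.8},
  {"az": -0.82},
  {},
  {},
  {},
], force=40)

```text
invalid input at $.moves[0]: expected keys ax, ay, az, x, y, z, jaw
```

```bash
cat > d.py <<'E'
from h import *
import sys
from scipy.spatial.transform import Rotation as R
o=get_obs();Q=R.from_euler("xyz",o["tcp_rot"]);t=np.array(list(map(float,sys.argv[1:4])))
print("total units",(Q.inv().apply(t-o["eef_pos"])/.05).round(3),"turn units",(np.degrees((Q.inv()*R.from_euler("xyz",[np.pi,0,.135])).as_rotvec())/8).round(3),o["eef_pos"].round(4),o["tcp_rot"].round(4),"open",o["opening"],"F",o["finger_force"],"t",o["t"])
E
python3 d.py .4725 .341 .20
```

```text
total units [5.779 3.379 2.078] turn units [ 0.     0.    -4.024] [0.2794 0.6144 0.3039] [ 3.1416 -0.     -0.4268] open 0.9990441518222422 F 0.0 t 1.2
```

Request:
apply_moves([
  {"ax": 0,"ay": 0,"az": -0.8,"x": 0,"y": 0,"z": 0,"jaw": 0},
  {"ax": 0,"ay": 0,"az": -0.8,"x": 0,"y": 0,"z": 0,"jaw": 0},
  {"ax": 0,"ay": 0,"az": -0.8,"x": 0,"y": 0,"z": 0,"jaw": 0},
  {"ax": 0,"ay": 0,"az": -0.8,"x": 0,"y": 0,"z": 0,"jaw": 0},
  {"ax": 0,"ay": 0,"az": -0.82,"x": 0,"y": 0,"z": 0,"jaw": 0},
  {"ax": 0,"ay": 0,"az": 0,"x": 0,"y": 0,"z": 0,"jaw": 0},
  {"ax": 0,"ay": 0,"az": 0,"x": 0,"y": 0,"z": 0,"jaw": 0},
  {"ax": 0,"ay": 0,"az": 0,"x": 0,"y": 0,"z": 0,"jaw": 0},
], force=40)

```text
t: 2.0
eef_pos: [0.2794, 0.6144, 0.3039]
tcp_rot: [3.142, 0.0, 0.132]
contact_force: [-0.2, 1.0, -1.0]
opening: 1.001
finger_force: 0.0
```

```bash
python3 d.py .4725 .341 .20
```

```text
total units [3.109 5.929 2.078] turn units [ 0.     0.    -0.022] [0.2794 0.6144 0.3039] [3.1416 0.     0.132 ] open 1.0007623346562573 F 0.0 t 2.0
```

Eight rows cover the move if I put about 0.5 on x, 0.9 on y and z only at the end. I'll finish in the next call.

Request:
apply_moves([
  {"ax": 0,"ay": 0,"az": 0,"x": 0.3,"y": 0.6,"z": 0,"jaw": 0},
  {"ax": 0,"ay": 0,"az": 0,"x": 0.45,"y": 0.85,"z": 0,"jaw": 0},
  {"ax": 0,"ay": 0,"az": 0,"x": 0.45,"y": 0.85,"z": 0.2,"jaw": 0},
  {"ax": 0,"ay": 0,"az": 0,"x": 0.45,"y": 0.85,"z": 0.3,"jaw": 0},
  {"ax": 0,"ay": 0,"az": 0,"x": 0.45,"y": 0.85,"z": 0.4,"jaw": 0},
  {"ax": 0,"ay": 0,"az": 0,"x": 0.45,"y": 0.85,"z": 0.4,"jaw": 0},
  {"ax": 0,"ay": 0,"az": 0,"x": 0.36,"y": 0.7,"z": 0.4,"jaw": 0},
  {"ax": 0,"ay": 0,"az": 0,"x": 0.2,"y": 0.38,"z": 0.38,"jaw": 0},
])

```text
t: 2.8
eef_pos: [0.472, 0.3423, 0.2011]
tcp_rot: [-3.141, -0.0, 0.131]
contact_force: [1.3, 0.5, 1.2]
opening: 1.003
finger_force: 0.0
```

```bash
python3 d.py .4725 .341 .138
python3 - <<'E'
from h import *
S=cams.get_image("scene");T=cams.get_image("top")
cv2.imwrite("pics/ab.png",np.hstack([crop(S,140,100,80,90,5),crop(T,120,140,80,90,5)]))
E
```

```text
total units [0.006 0.028 1.263] turn units [-0.001 -0.001 -0.031] [0.472  0.3423 0.2011] [-3.1415e+00 -2.0000e-04  1.3070e-01] open 1.0031236967486592 F 0.0 t 2.8
```

View pics/ab.png

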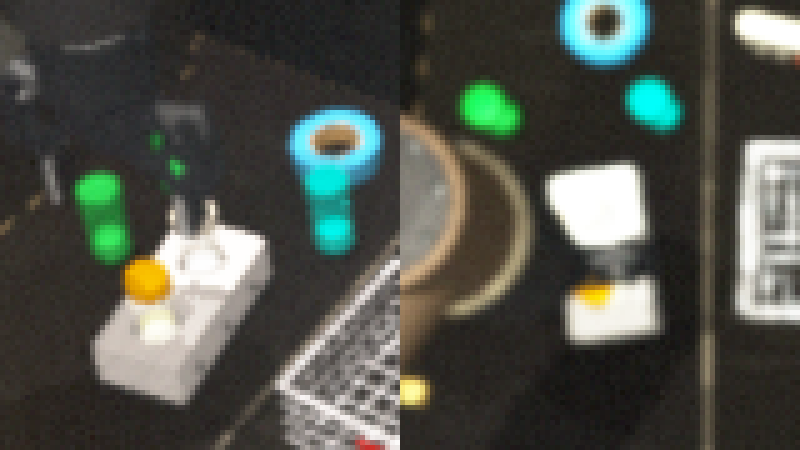

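The gripper is above the reject, and the yellow cap at crop (148,282) is undisturbed. I'll descend and close.

Request:
apply_moves([
  {"ax": 0,"ay": 0,"az": -0.03,"x": 0.01,"y": 0.03,"z": 0.2,"jaw": 0},
  {"ax": 0,"ay": 0,"az": 0,"x": 0,"y": 0,"z": 0.3,"jaw": 0},
  {"ax": 0,"ay": 0,"az": 0,"x": 0,"y": 0,"z": 0.3,"jaw": 0},
  {"ax": 0,"ay": 0,"az": 0,"x": 0,"y": 0,"z": 0.3,"jaw": 0},
  {"ax": 0,"ay": 0,"az": 0,"x": 0,"y": 0,"z": 0.2,"jaw": 0},
  {"ax": 0,"ay": 0,"az": 0,"x": 0,"y": 0,"z": 0.06,"jaw": 0},
  {"ax": 0,"ay": 0,"az": 0,"x": 0,"y": 0,"z": 0,"jaw": 0.3},
  {"ax": 0,"ay": 0,"az": 0,"x": 0,"y": 0,"z": 0,"jaw": 0.5},
], force=30)

```text
t: 3.7
eef_pos: [0.4717, 0.344, 0.1343]
tcp_rot: [-3.141, -0.001, 0.139]
contact_force: [0.5, -0.1, 0.2]
opening: 0.695
finger_force: 0.0
```

Request:
apply_moves([
  {"ax": 0,"ay": 0,"az": 0,"x": 0,"y": 0,"z": 0,"jaw": 0.6},
  {"ax": 0,"ay": 0,"az": 0,"x": 0,"y": 0,"z": 0,"jaw": 0.7},
  {"ax": 0,"ay": 0,"az": 0,"x": 0,"y": 0,"z": 0,"jaw": 0.8},
  {"ax": 0,"ay": 0,"az": 0,"x": 0,"y": 0,"z": 0,"jaw": 1},
  {"ax": 0,"ay": 0,"az": 0,"x": 0,"y": 0,"z": 0,"jaw": 1},
  {"ax": 0,"ay": 0,"az": 0,"x": 0,"y": 0,"z": 0,"jaw": 1},
  {"ax": 0,"ay": 0,"az": 0,"x": 0,"y": 0,"z": 0,"jaw": 1},
  {"ax": 0,"ay": 0,"az": 0,"x": 0,"y": 0,"z": 0,"jaw": 1},
])

```text
t: 4.5
eef_pos: [0.4719, 0.3437, 0.1342]
tcp_rot: [-3.141, -0.001, 0.139]
contact_force: [0.6, -1.2, 5.8]
opening: 0.351
finger_force: 29.5
```

Request:
apply_moves([
  {"ax": 0,"ay": 0,"az": 0,"x": 0,"y": 0,"z": -0.1,"jaw": 1},
  {"ax": 0,"ay": 0,"az": 0,"x": 0,"y": 0,"z": -0.2,"jaw": 1},
  {"ax": 0,"ay": 0,"az": 0,"x": 0,"y": 0,"z": -0.3,"jaw": 1},
  {"ax": 0,"ay": 0,"az": 0,"x": 0,"y": 0,"z": -0.4,"jaw": 1},
  {"ax": 0,"ay": 0,"az": 0,"x": 0,"y": 0,"z": -0.4,"jaw": 1},
  {"ax": 0,"ay": 0,"az": 0,"x": 0,"y": 0,"z": -0.2,"jaw": 1},
  {"ax": 0,"ay": 0,"az": 0,"x": 0,"y": 0,"z": 0,"jaw": 1},
  {"ax": 0,"ay": 0,"az": 0,"x": 0,"y": 0,"z": 0,"jaw": 1},
])

```text
t: 5.3
eef_pos: [0.4712, 0.3432, 0.2132]
tcp_rot: [-3.142, 0.001, 0.138]
contact_force: [-0.5, 0.4, -0.1]
opening: 0.351
finger_force: 29.6
```

```bash
python3 d.py .516 .145 .205
python3 - <<'E'
from h import *
S=cams.get_image("scene");T=cams.get_image("top")
for p in (S,T):
  s=cams.silhouettes(p,"basket_floor")[0]; yx=np.argwhere(s["region"])[:,::-1].astype(np.float32)
  print([at(p,*x,.055 if p is T else .05).round(3).tolist() for x in cv2.boxPoints(cv2.minAreaRect(yx))])
cv2.imwrite("pics/lift.png",np.hstack([crop(S,140,90,130,120,4)[:,:400],crop(T,140,140,100,120,4)]))
E
```

```text
total units [0.34  4.051 0.163] turn units [-0.     0.004  0.025] [0.4712 0.3432 0.2132] [-3.1416e+00  5.0000e-04  1.3850e-01] open 0.3508307297486969 F 29.64215576648712 t 5.3
[[0.419, 0.214], [0.594, 0.258], [0.579, 0.049], [0.414, 0.02]]
[[0.453, 0.231], [0.589, 0.227], [0.58, 0.059], [0.445, 0.065]]
```

View pics/lift.png

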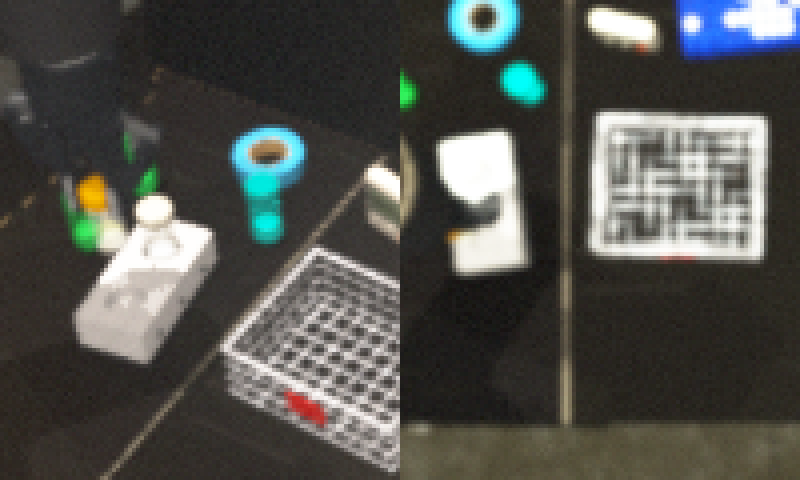

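The reject is held at crop (90,195) and its well is empty at (130,290). The basket is at (310,340), centred near (0.516, 0.146). I'll carry the vial there and lower it in.

Request:
apply_moves([
  {"ax": 0,"ay": 0,"az": 0,"x": 0.04,"y": 0.3,"z": 0,"jaw": 1},
  {"ax": 0,"ay": 0,"az": 0,"x": 0.05,"y": 0.6,"z": 0,"jaw": 1},
  {"ax": 0,"ay": 0,"az": 0,"x": 0.05,"y": 0.7,"z": 0,"jaw": 1},
  {"ax": 0,"ay": 0,"az": 0,"x": 0.05,"y": 0.7,"z": 0,"jaw": 1},
  {"ax": 0,"ay": 0,"az": 0,"x": 0.05,"y": 0.7,"z": 0,"jaw": 1},
  {"ax": 0,"ay": 0,"az": 0,"x": 0.05,"y": 0.6,"z": 0,"jaw": 1},
  {"ax": 0,"ay": 0,"az": 0,"x": 0.05,"y": 0.4,"z": 0,"jaw": 1},
  {"ax": 0,"ay": 0,"az": 0,"x": 0,"y": 0,"z": 0.1,"jaw": 1},
])

```text
t: 6.3
eef_pos: [0.5163, 0.1451, 0.2087]
tcp_rot: [3.142, -0.0, 0.136]
contact_force: [0.3, 0.6, 0.4]
opening: 0.35
finger_force: 29.7
```

Request:
apply_moves([
  {"ax": 0,"ay": 0,"az": 0,"x": 0,"y": 0,"z": 0.3,"jaw": 1},
  {"ax": 0,"ay": 0,"az": 0,"x": 0,"y": 0,"z": 0.4,"jaw": 1},
  {"ax": 0,"ay": 0,"az": 0,"x": 0,"y": 0,"z": 0.4,"jaw": 1},
  {"ax": 0,"ay": 0,"az": 0,"x": 0,"y": 0,"z": 0.3,"jaw": 1},
  {"ax": 0,"ay": 0,"az": 0,"x": 0,"y": 0,"z": 0.2,"jaw": 1},
  {"ax": 0,"ay": 0,"az": 0,"x": 0,"y": 0,"z": 0.1,"jaw": 1},
  {"ax": 0,"ay": 0,"az": 0,"x": 0,"y": 0,"z": 0,"jaw": 1},
  {"ax": 0,"ay": 0,"az": 0,"x": 0,"y": 0,"z": 0,"jaw": 1},
])

```text
t: 7.1
eef_pos: [0.5163, 0.148, 0.1241]
tcp_rot: [-3.141, -0.001, 0.139]
contact_force: [0.1, -0.3, -0.0]
opening: 0.347
finger_force: 29.7
```

Request:
apply_moves([
  {"ax": 0,"ay": 0,"az": 0,"x": 0,"y": 0,"z": 0.1,"jaw": 1},
  {"ax": 0,"ay": 0,"az": 0,"x": 0,"y": 0,"z": 0.04,"jaw": 1},
  {"ax": 0,"ay": 0,"az": 0,"x": 0,"y": 0,"z": 0,"jaw": 1},
  {"ax": 0,"ay": 0,"az": 0,"x": 0,"y": 0,"z": 0,"jaw": 0.5},
  {"ax": 0,"ay": 0,"az": 0,"x": 0,"y": 0,"z": 0,"jaw": 0.3},
  {"ax": 0,"ay": 0,"az": 0,"x": 0,"y": 0,"z": 0,"jaw": 0.2},
  {"ax": 0,"ay": 0,"az": 0,"x": 0,"y": 0,"z": 0,"jaw": 0.1},
  {"ax": 0,"ay": 0,"az": 0,"x": 0,"y": 0,"z": 0,"jaw": 0.1},
])

```text
t: 7.9
eef_pos: [0.516, 0.1477, 0.1167]
tcp_rot: [-3.142, -0.0, 0.139]
contact_force: [0.0, -0.9, 0.6]
opening: 0.901
finger_force: 0.0
```

Request:
apply_moves([
  {"ax": 0,"ay": 0,"az": 0,"x": 0,"y": 0,"z": -0.1,"jaw": 0.1},
  {"ax": 0,"ay": 0,"az": 0,"x": 0,"y": 0,"z": -0.3,"jaw": 0.1},
  {"ax": 0,"ay": 0,"az": 0,"x": 0,"y": 0,"z": -0.5,"jaw": 0.1},
  {"ax": 0,"ay": 0,"az": 0,"x": 0,"y": 0,"z": -0.5,"jaw": 0.1},
  {"ax": 0,"ay": 0,"az": 0,"x": 0,"y": 0,"z": -0.4,"jaw": 0.1},
  {"ax": 0,"ay": 0,"az": 0,"x": 0,"y": 0,"z": -0.2,"jaw": 0.1},
  {"ax": 0,"ay": 0,"az": 0,"x": 0,"y": 0,"z": 0,"jaw": 0.1},
  {"ax": 0,"ay": 0,"az": 0,"x": 0,"y": 0,"z": 0,"jaw": 0.1},
])

```text
t: 8.7
eef_pos: [0.5156, 0.1475, 0.216]
tcp_rot: [-3.142, 0.001, 0.138]
contact_force: [1.2, -0.4, -0.9]
opening: 0.901
finger_force: 0.0
```

```bash
python3 d.py .438 -.338 .205
```

```text
total units [-2.877  9.404  0.221] turn units [-0.     0.005  0.024] [0.5156 0.1475 0.216 ] [-3.1416e+00  7.0000e-04  1.3840e-01] open 0.9007171672163611 F 0.0 t 8.7
```

Request:
apply_moves([
  {"ax": 0,"ay": 0,"az": 0,"x": -0.1,"y": 0.3,"z": 0,"jaw": 0},
  {"ax": 0,"ay": 0,"az": 0,"x": -0.2,"y": 0.6,"z": 0,"jaw": 0},
  {"ax": 0,"ay": 0,"az": 0,"x": -0.23,"y": 0.75,"z": 0,"jaw": 0},
  {"ax": 0,"ay": 0,"az": 0,"x": -0.23,"y": 0.75,"z": 0,"jaw": 0},
  {"ax": 0,"ay": 0,"az": 0,"x": -0.23,"y": 0.75,"z": 0,"jaw": 0},
  {"ax": 0,"ay": 0,"az": 0,"x": -0.23,"y": 0.75,"z": 0,"jaw": 0},
  {"ax": 0,"ay": 0,"az": 0,"x": -0.23,"y": 0.75,"z": 0,"jaw": 0},
  {"ax": 0,"ay": 0,"az": 0,"x": -0.23,"y": 0.75,"z": 0,"jaw": 0},
])

```text
t: 9.5
eef_pos: [0.4686, -0.1333, 0.2156]
tcp_rot: [-3.141, 0.002, 0.139]
contact_force: [1.5, 0.3, -0.6]
opening: 1.003
finger_force: 0.0
```

Request:
apply_moves([
  {"ax": 0,"ay": 0,"az": 0,"x": -0.23,"y": 0.75,"z": 0,"jaw": 0},
  {"ax": 0,"ay": 0,"az": 0,"x": -0.23,"y": 0.75,"z": 0,"jaw": 0},
  {"ax": 0,"ay": 0,"az": 0,"x": -0.23,"y": 0.75,"z": 0,"jaw": 0},
  {"ax": 0,"ay": 0,"az": 0,"x": -0.23,"y": 0.75,"z": 0,"jaw": 0},
  {"ax": 0,"ay": 0,"az": 0,"x": -0.18,"y": 0.6,"z": 0,"jaw": 0},
  {"ax": 0,"ay": 0,"az": 0,"x": -0.1,"y": 0.4,"z": 0,"jaw": 0},
  {"ax": 0,"ay": 0,"az": 0,"x": 0,"y": 0,"z": 0,"jaw": 0},
  {"ax": 0,"ay": 0,"az": 0,"x": 0,"y": 0,"z": 0,"jaw": 0},
])

```text
t: 10.3
eef_pos: [0.4372, -0.338, 0.2153]
tcp_rot: [-3.14, 0.002, 0.137]
contact_force: [-0.2, -1.2, 1.1]
opening: 1.001
finger_force: 0.0
```

```bash
python3 d.py .438 -.338 .110
python3 - <<'E'
from h import *
S=cams.get_image("scene");T=cams.get_image("top")
np.save("S2.npy",S,allow_pickle=True);np.save("T2.npy",T,allow_pickle=True)
cv2.imwrite("pics/mid.png",np.vstack([np.hstack([crop(S,140,120,100,75,4),crop(S,320,200,100,75,4)]),np.hstack([crop(T,145,145,100,75,4),crop(T,290,170,100,75,4)])]))
E
```

```text
total units [0.021 0.005 2.106] turn units [-0.009  0.015  0.014] [ 0.4372 -0.338   0.2153] [-3.1403e+00  2.1000e-03  1.3690e-01] open 1.0008784258241727 F 0.0 t 10.3
```

View pics/mid.png

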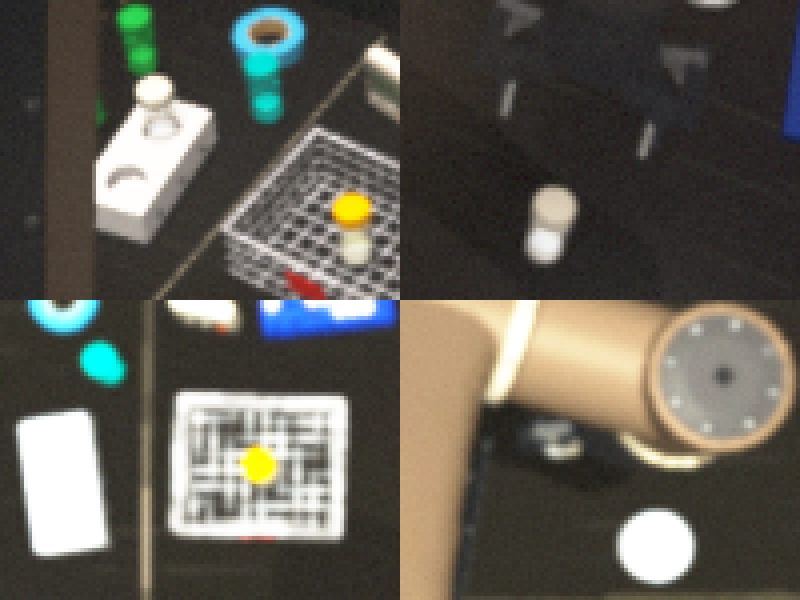

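The reject stands in the basket at crop (352,210). The emptied well shows at about scene px (172,165), and the fresh vial is untouched at crop (553,205). I'll descend on the fresh vial.

Request:
apply_moves([
  {"ax": 0,"ay": 0,"az": 0,"x": 0.02,"y": 0,"z": 0.2,"jaw": 0},
  {"ax": 0,"ay": 0,"az": 0,"x": 0,"y": 0,"z": 0.4,"jaw": 0},
  {"ax": 0,"ay": 0,"az": 0,"x": 0,"y": 0,"z": 0.5,"jaw": 0},
  {"ax": 0,"ay": 0,"az": 0,"x": 0,"y": 0,"z": 0.5,"jaw": 0},
  {"ax": 0,"ay": 0,"az": 0,"x": 0,"y": 0,"z": 0.3,"jaw": 0},
  {"ax": 0,"ay": 0,"az": 0,"x": 0,"y": 0,"z": 0.2,"jaw": 0},
  {"ax": 0,"ay": 0,"az": 0,"x": 0,"y": 0,"z": 0,"jaw": 0.2},
  {"ax": 0,"ay": 0,"az": 0,"x": 0,"y": 0,"z": 0,"jaw": 0.4},
])

```text
t: 11.2
eef_pos: [0.4398, -0.3373, 0.1119]
tcp_rot: [3.141, -0.0, 0.14]
contact_force: [-0.3, 0.5, 0.7]
opening: 0.691
finger_force: 0.0
```

Request:
apply_moves([
  {"ax": 0,"ay": 0,"az": 0,"x": 0,"y": 0,"z": 0,"jaw": 0.5},
  {"ax": 0,"ay": 0,"az": 0,"x": 0,"y": 0,"z": 0,"jaw": 0.55},
  {"ax": 0,"ay": 0,"az": 0,"x": 0,"y": 0,"z": 0,"jaw": 0.6},
  {"ax": 0,"ay": 0,"az": 0,"x": 0,"y": 0,"z": 0,"jaw": 0.65},
  {"ax": 0,"ay": 0,"az": 0,"x": 0,"y": 0,"z": 0,"jaw": 0.7},
  {"ax": 0,"ay": 0,"az": 0,"x": 0,"y": 0,"z": 0,"jaw": 1},
  {"ax": 0,"ay": 0,"az": 0,"x": 0,"y": 0,"z": 0,"jaw": 1},
  {"ax": 0,"ay": 0,"az": 0,"x": 0,"y": 0,"z": 0,"jaw": 1},
])

```text
t: 12.0
eef_pos: [0.4397, -0.3377, 0.1123]
tcp_rot: [3.141, -0.001, 0.139]
contact_force: [-0.7, 0.7, 6.0]
opening: 0.351
finger_force: 29.3
```

```bash
python3 d.py .438 -.338 .110
python3 - <<'E'
from h import *
S=np.load("S2.npy",allow_pickle=True).item()
print(at(S,140+127/4,120+180/4,.04))
g=S["pixels"][158:172,163:182].mean(2).astype(int); print(g)
E
```

```text
total units [-0.035  0.001  0.045] turn units [ 0.004 -0.006  0.028] [ 0.4397 -0.3377  0.1123] [ 3.141e+00 -8.000e-04  1.390e-01] open 0.3511988732430589 F 29.254627525806427 t 12.0
[0.46935854 0.33310767]
[[ 63  68 153 247 253 254 254 254 254 254 254 254 254 254 254 254 254 253
  254]
 [ 65 128 243 253 254 254 254 254 254 254 254 254 254 254 254 253 253 253
  254]
 [ 99 218 252 254 254 254 253 253 253 253 253 253 254 254 253 253 253 254
  254]
 [122 247 253 254 253 251 240 234 224 218 224 245 252 253 254 253 254 254
  253]
 [119 249 254 254 250 229 185 176 178 176 177 188 224 250 253 254 254 253
  253]
 [121 249 253 251 219 167 160 166 173 174 183 177 182 231 253 254 254 253
  251]
 [120 250 253 240 172 150 165 199 206 220 243 232 201 220 253 254 253 252
  239]
 [125 250 253 222 152 157 210 251 252 252 253 253 252 247 253 254 253 250
  197]
 [127 249 253 233 178 219 251 254 254 253 254 253 253 253 254 254 252 223
  151]
 [125 250 253 252 239 252 254 254 254 254 253 254 254 254 254 253 240 162
  134]
 [121 250 254 254 253 254 254 254 254 254 253 254 254 254 254 251 197 140
  136]
 [123 248 253 254 254 254 254 254 254 254 253 254 254 254 252 224 152 137
  134]
 [109 238 252 253 253 254 254 254 254 254 254 254 254 253 242 163 137 133
  134]
 [ 85 172 212 223 246 252 252 253 253 254 254 254 253 251 199 140 131 130
  130]]
```

Request:
apply_moves([
  {"ax": 0,"ay": 0,"az": 0,"x": 0,"y": 0,"z": -0.1,"jaw": 1},
  {"ax": 0,"ay": 0,"az": 0,"x": 0,"y": 0,"z": -0.3,"jaw": 1},
  {"ax": 0,"ay": 0,"az": 0,"x": 0,"y": 0,"z": -0.4,"jaw": 1},
  {"ax": 0,"ay": 0,"az": 0,"x": 0,"y": 0,"z": -0.5,"jaw": 1},
  {"ax": 0,"ay": 0,"az": 0,"x": 0,"y": 0,"z": -0.4,"jaw": 1},
  {"ax": 0,"ay": 0,"az": 0,"x": 0,"y": 0,"z": -0.3,"jaw": 1},
  {"ax": 0,"ay": 0,"az": 0,"x": 0,"y": 0,"z": -0.1,"jaw": 1},
  {"ax": 0,"ay": 0,"az": 0,"x": 0,"y": 0,"z": 0,"jaw": 1},
])

```text
t: 12.8
eef_pos: [0.4395, -0.3376, 0.2171]
tcp_rot: [3.141, -0.001, 0.139]
contact_force: [-0.3, 0.0, -0.7]
opening: 0.344
finger_force: 29.7
```

```bash
python3 d.py .472 .340 .2123
python3 - <<'E'
from h import *
S=np.load("S2.npy",allow_pickle=True).item()
a=np.linspace(0,2*np.pi,72)
for w in[(.4715,.339),(.473,.341),(.4715,.336)]:
    q=proj(S,np.c_[w[0]+.017*np.cos(a),w[1]+.017*np.sin(a),0*a+.04]); i=q[:,0].argmin();j=q[:,0].argmax();k=q[:,1].argmin()
    print(w,"left",q[i].round(1),"right",q[j].round(1),"top",q[k].round(1),"bottom",q[:,1].max().round(1))
E
```

```text
total units [  2.516 -13.332   0.094] turn units [ 0.003 -0.009  0.026] [ 0.4395 -0.3376  0.2171] [ 3.1411e+00 -1.2000e-03  1.3860e-01] open 0.3437663525603404 F 29.682045578956604 t 12.8
(0.4715, 0.339) left [165.6 164.5] right [175.8 163.6] top [171.2 160.3] bottom 167.7
(0.473, 0.341) left [165.4 164. ] right [175.6 163.1] top [171.  159.8] bottom 167.2
(0.4715, 0.336) left [166.4 164.8] right [176.5 163.9] top [171.9 160.6] bottom 168.0
```

Request:
apply_moves([
  {"ax": 0,"ay": 0,"az": 0,"x": 0.04,"y": -0.2,"z": 0,"jaw": 1},
  {"ax": 0,"ay": 0,"az": 0,"x": 0.08,"y": -0.4,"z": 0,"jaw": 1},
  {"ax": 0,"ay": 0,"az": 0,"x": 0.11,"y": -0.6,"z": 0,"jaw": 1},
  {"ax": 0,"ay": 0,"az": 0,"x": 0.13,"y": -0.7,"z": 0,"jaw": 1},
  {"ax": 0,"ay": 0,"az": 0,"x": 0.13,"y": -0.7,"z": 0,"jaw": 1},
  {"ax": 0,"ay": 0,"az": 0,"x": 0.13,"y": -0.7,"z": 0,"jaw": 1},
  {"ax": 0,"ay": 0,"az": 0,"x": 0.13,"y": -0.7,"z": 0,"jaw": 1},
  {"ax": 0,"ay": 0,"az": 0,"x": 0.13,"y": -0.7,"z": 0,"jaw": 1},
])

```text
t: 13.6
eef_pos: [0.4496, -0.097, 0.2156]
tcp_rot: [-3.141, 0.002, 0.139]
contact_force: [1.2, 0.8, 0.4]
opening: 0.349
finger_force: 29.7
```

Request:
apply_moves([
  {"ax": 0,"ay": 0,"az": 0,"x": 0.13,"y": -0.7,"z": 0,"jaw": 1},
  {"ax": 0,"ay": 0,"az": 0,"x": 0.13,"y": -0.7,"z": 0,"jaw": 1},
  {"ax": 0,"ay": 0,"az": 0,"x": 0.13,"y": -0.7,"z": 0,"jaw": 1},
  {"ax": 0,"ay": 0,"az": 0,"x": 0.13,"y": -0.7,"z": 0,"jaw": 1},
  {"ax": 0,"ay": 0,"az": 0,"x": 0.13,"y": -0.7,"z": 0,"jaw": 1},
  {"ax": 0,"ay": 0,"az": 0,"x": 0.13,"y": -0.7,"z": 0,"jaw": 1},
  {"ax": 0,"ay": 0,"az": 0,"x": 0.13,"y": -0.7,"z": 0,"jaw": 1},
  {"ax": 0,"ay": 0,"az": 0,"x": 0.13,"y": -0.7,"z": 0,"jaw": 1},
])

```text
t: 14.4
eef_pos: [0.4622, 0.1872, 0.2155]
tcp_rot: [3.141, 0.002, 0.139]
contact_force: [0.1, 0.1, 0.2]
opening: 0.349
finger_force: 29.7
```

Request:
apply_moves([
  {"ax": 0,"ay": 0,"az": 0,"x": 0.13,"y": -0.7,"z": 0,"jaw": 1},
  {"ax": 0,"ay": 0,"az": 0,"x": 0.13,"y": -0.7,"z": 0,"jaw": 1},
  {"ax": 0,"ay": 0,"az": 0,"x": 0.11,"y": -0.6,"z": 0,"jaw": 1},
  {"ax": 0,"ay": 0,"az": 0,"x": 0.1,"y": -0.5,"z": 0,"jaw": 1},
  {"ax": 0,"ay": 0,"az": 0,"x": 0.06,"y": -0.3,"z": 0,"jaw": 1},
  {"ax": 0,"ay": 0,"az": 0,"x": 0.06,"y": -0.2,"z": 0,"jaw": 1},
  {"ax": 0,"ay": 0,"az": 0,"x": 0,"y": 0,"z": 0,"jaw": 1},
  {"ax": 0,"ay": 0,"az": 0,"x": 0,"y": 0,"z": 0,"jaw": 1},
])

```text
t: 15.2
eef_pos: [0.4715, 0.3376, 0.2163]
tcp_rot: [3.141, 0.001, 0.138]
contact_force: [0.1, -0.1, 0.2]
opening: 0.352
finger_force: 29.7
```

```bash
python3 d.py .472 .340 .1623
```

```text
total units [ 0.017 -0.046  1.079] turn units [0.004 0.006 0.023] [0.4715 0.3376 0.2163] [3.141e+00 8.000e-04 1.383e-01] open 0.3520317675544355 F 29.71362054347992 t 15.2
```

Request:
apply_moves([
  {"ax": 0,"ay": 0,"az": 0,"x": 0.02,"y": -0.02,"z": 0.1,"jaw": 1},
  {"ax": 0,"ay": 0,"az": 0,"x": 0,"y": 0,"z": 0.2,"jaw": 1},
  {"ax": 0,"ay": 0,"az": 0,"x": 0,"y": 0,"z": 0.2,"jaw": 1},
  {"ax": 0,"ay": 0,"az": 0,"x": 0,"y": 0,"z": 0.2,"jaw": 1},
  {"ax": 0,"ay": 0,"az": 0,"x": 0,"y": 0,"z": 0.1,"jaw": 1},
  {"ax": 0,"ay": 0,"az": 0,"x": 0,"y": 0,"z": 0.1,"jaw": 1},
  {"ax": 0,"ay": 0,"az": 0,"x": 0,"y": 0,"z": 0,"jaw": 1},
  {"ax": 0,"ay": 0,"az": 0,"x": 0,"y": 0,"z": 0,"jaw": 1},
])

```text
t: 16.0
eef_pos: [0.4727, 0.3397, 0.1717]
tcp_rot: [3.142, -0.0, 0.139]
contact_force: [0.1, -0.7, -0.3]
opening: 0.345
finger_force: 29.7
```

```bash
python3 d.py .472 .340 .1623
python3 - <<'E'
from h import *
S=cams.get_image("scene");np.save("S3.npy",S,allow_pickle=True)
o=get_obs()["eef_pos"]; zb=o[2]-.1123
k=12; im=crop(S,145,115,66,50,k)
a=np.linspace(0,2*np.pi,49)
def dr(x,y,z,r,c):
    q=((proj(S,np.c_[x+r*np.cos(a),y+r*np.sin(a),0*a+z])-[145,115]+.5)*k).round().astype(np.int32); cv2.polylines(im,[q],True,c,1)
dr(.4715,.339,.04,.017,(0,0,255))
dr(o[0],o[1],zb,.014,(0,255,0)); dr(o[0],o[1],zb+.063,.0155,(0,255,0)); dr(o[0],o[1],zb+.049,.0155,(0,255,0))
cv2.imwrite("pics/hov.png",im)
E
```

```text
total units [-0.013 -0.008  0.187] turn units [ 0.    -0.001  0.027] [0.4727 0.3397 0.1717] [ 3.1415e+00 -1.0000e-04  1.3880e-01] open 0.34543210588085554 F 29.713782370090485 t 16.0
```

View pics/hov.png

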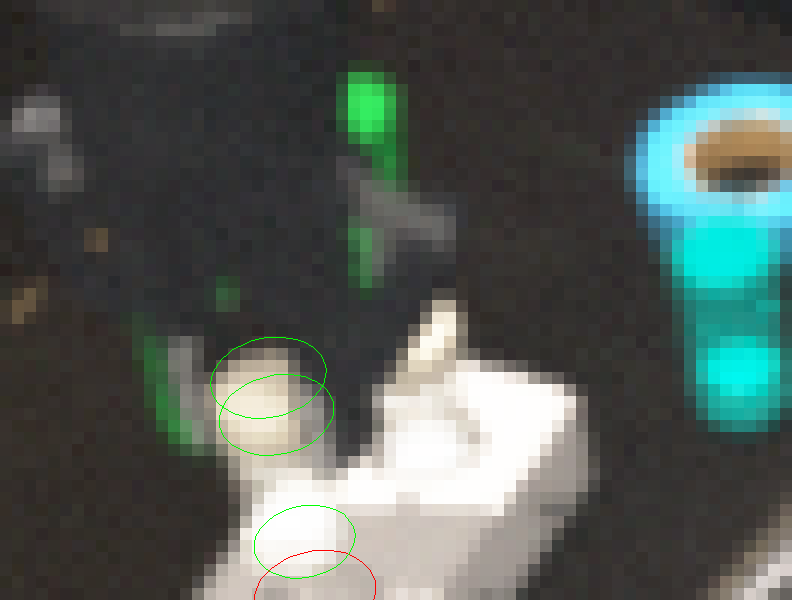

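The overlay shows the cap's left and lower edges matching the prediction at crop (212,400) and (270,455). The vial sits above the well mouth, and the near finger hides the cap's right side. I'll lower the last 9 mm.

Request:
apply_moves([
  {"ax": 0,"ay": 0,"az": 0,"x": -0.01,"y": 0,"z": 0.06,"jaw": 1},
  {"ax": 0,"ay": 0,"az": 0,"x": 0,"y": 0,"z": 0.07,"jaw": 1},
  {"ax": 0,"ay": 0,"az": 0,"x": 0,"y": 0,"z": 0.05,"jaw": 1},
  {"ax": 0,"ay": 0,"az": 0,"x": 0,"y": 0,"z": 0,"jaw": 1},
  {"ax": 0,"ay": 0,"az": 0,"x": 0,"y": 0,"z": 0,"jaw": 1},
  {"ax": 0,"ay": 0,"az": 0,"x": 0,"y": 0,"z": 0,"jaw": 1},
  {"ax": 0,"ay": 0,"az": 0,"x": 0,"y": 0,"z": 0,"jaw": 1},
  {"ax": 0,"ay": 0,"az": 0,"x": 0,"y": 0,"z": 0,"jaw": 1},
])

```text
t: 16.85
eef_pos: [0.4721, 0.3395, 0.1627]
tcp_rot: [-3.142, -0.0, 0.139]
contact_force: [-1.0, -0.1, -0.1]
opening: 0.353
finger_force: 29.7
```

```bash
python3 d.py .472 .340 .1623
python3 - <<'E'
from h import *
S=cams.get_image("scene");cv2.imwrite("pics/fin.png",np.hstack([crop(S,145,120,80,90,5),crop(S,150,120,240,270,2)[:450,:400]]))
E
```

```text
total units [-0.001 -0.01   0.008] turn units [-0.001 -0.001  0.026] [0.4721 0.3395 0.1627] [-3.1415e+00 -1.0000e-04  1.3870e-01] open 0.35255833578147394 F 29.713793992996216 t 16.85
```

View pics/fin.png

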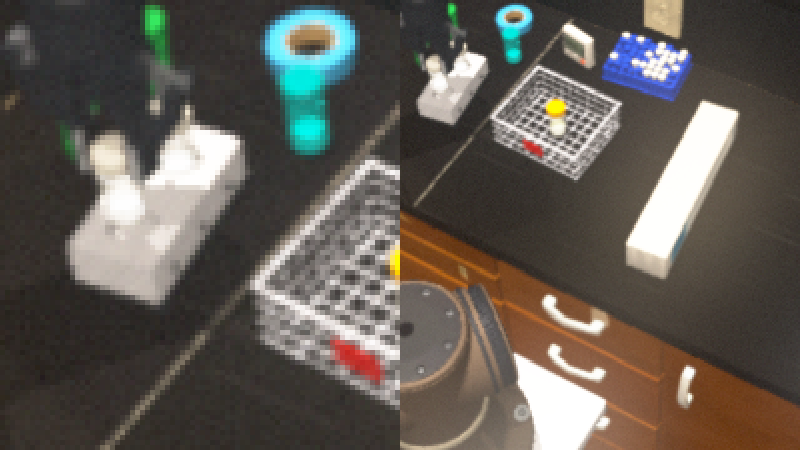

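The vial hovers upright over the well, with its base at crop (125,205) and the well near (130,220). The reject is in the basket and the carton is unmoved. I'm handing it in.

```bash
python3 -c "
from bench import workorder
print(workorder.sign_off())"
```

```text
the job is handed in; nothing more can be done
None
```

The job is handed in, with no verdict returned: the reject vial stands in the wire basket, and the fresh vial is held upright about 1 cm above the emptied well, centred to about 3 mm.

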